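# Load the touch mixer, seat its cover on the locating pin and hold it pressed

### The arm

A 7-joint arm with a two-finger parallel gripper is mounted at the origin on the work surface. World frame = base frame: x ahead of the robot, y to its left, z up, the work surface at z = 0. Lengths are in m, angles in rad, forces in N, time in s.
With the tool pointing down it reaches from about 0.35 to 0.9 m from the base axis. Payload 8.1 kg.
Tool frame: the origin (TCP) lies at the very end of the fingers, on their centre line; the grasp point (between the pads) lies 19 mm behind it; z points along the fingers, y is the line along which they close (so a half turn about z gives the same grasp; the last joint's range is limited). The gripper opens to 85 mm and grips with 20 to 120 N. Pads are 22 mm wide; open, the fingers measure 114 mm over their backs; the gripper's body (76 mm by 85 mm) begins 54 mm behind the grasp point. The pads swing forward as they close: fully open they stand 13 mm farther back than shut.
Start: joints at [1.093, 0.434, 0.025, 1.573, -0.012, 1.134, -0.075], TCP at [0.229, -0.582, 0.231] pointing down, gripper open.
Joint ranges: [-2.62, 2.62], [-0.44, 2.09], [-1.27, 1.32], [0.08, 2.57], [-1.32, 4.46], [0.12, 2], [-2.74, 2.74]. Speed limits (rad/s): [2.22, 2.22, 3.01, 3.01, 3.14, 3.14, 3.14].

### API

Orientations are given as a rotation vector (axis times angle).
In Python, from station import r, capture, camera_info gives the robot as it stands.
- The arm moves only by the tool play_rows, never from a script. Its argument "moves" is one flat list of numbers, 7 for each row, row after row: the shift along the tool's x, y, z in m, then the turn, a rotation vector about the tool's x, y, z in rad, then the closure, from -1 (fully open) to 1 (shut). In form: [dx, dy, dz, ax, ay, az, jaw, dx, dy, dz, ax, ay, az, jaw, ...]. A call has 1 to 20 rows; each row shifts and turns the commanded pose from where the row before left it, along the tool's axes as they then stand; what a row does not reach is not made up. A row lasts 1/8 s, in which the tool goes at most 62.5 mm and 10.7 degrees, less where a joint would pass 70% of its speed; a pose out of reach is approached as far as the arm can. A call is refused whole if a number of a shift passes 0.0625 or a number of a turn 0.188, either way. A call with a gripper value outside its range is refused whole. The fingers move at their own pace and stop on an object; the grip force is fixed at half the most. Time passes only in rows, so rows that do not move let the fingers close. It gives the time, the measured TCP pose, the force, the opening and the grip force at its end, in the units of the state.
- r.state(): the state, without advancing time (a new reading comes with each control period).
- capture(name): name is "scene" or "top" or "wrist"; returns (picture, depth): 384x512x3 uint8, red, green, blue; 384x512 float32, m along the optical axis (not along the pixel's ray), 0 where there is no reading.
- camera_info(name): a dict with "fx", "fy", "cx", "cy" (pixels), "distortion" ([k1, k2, p1, p2, k3] as OpenCV has them; the pictures are not rectified), "R" (3x3) and "t" (3): a world point X has camera coordinates R X + t; the wrist camera has in their place "tool_from_camera" (4x4, takes a point from camera to tool coordinates, whose origin is the TCP and whose axes are the flange's). Camera axes: x right, y down, z forward; pixel columns grow to the right and rows downward; lengths in m; the calibration is good to about 2 mm. A picture is of the moment at which its call begins: read the wrist's pose just before it. camera_info takes no time and is no camera call.
- r.job_done(): hands the job in; it is judged then, once.
The state is a dict: "time_s": time; "qpos": joint angles; "joint_velocities": joint speeds; "joint_efforts": joint torques, N m; "ee_pos": TCP position; "eef_rot": TCP orientation; "ft_force": force on the tool from outside, world axes, zero at the start; "torque": the same for the moment, N m; "width": finger opening in m; "finger_force": force on a finger pad.
Only numpy, scipy, OpenCV 4.12 (cv2) and the standard library are available. Lean on these libraries where they do the work, as an engineer would, in place of code of your own. Each camera call takes 0.05 s, during which the arm holds its last target. There are 200 camera calls.

### The job

Load the touch mixer: stand the wide vial fully down in the wide hole of its carrier and the narrow vial fully down in the narrow hole, then take the grey cover by its grip ridge, lower it over the carrier's locating pin so that it drops on and lies flat and square on both end walls. The mixer runs only while it is pressed, so press the cover down until the sprung carrier has sunk well past half of its travel, and finish while still holding it down like that, without letting go. Leave the other lab things on the bench where they stand.

Things in the scene. Friction and masses are not known exactly. Their poses are not given: they have to be found in the camera images.
- mixer: White touch mixer fixed to the bench: a box 150 (x) by 180 (y) mm, 55 mm high, with the grey sprung carrier block, 70 (x) by 160 (y) mm, on top. Two end walls, 10 mm thick (y) and 50 mm wide (x), stand 37 mm up from the block, 75 mm to either side of its middle along y. Origin: centre of the mixer's underside, on the bench; z up.
- carrier (a joint): How far the sprung grey carrier (block, end walls, pin) has sunk straight down, in m: 0 = up, 0.008 = bottom stop. A preloaded spring holds it up: it begins to sink at a total load of about 6 N and needs about 9 N at 0.004 and 11.5 N at 0.008. The weight of cover and vials, about 3 N together, counts in this load but does not sink it alone.
- wide_hole (a point): Centre of the mouth of the round wide hole, diameter 29 mm, 35 mm deep, blind, in the top face of the carrier block (110 mm above the bench with the carrier up). It is 45 mm from the pin, along +y of the mixer. z up, axes as the mixer's; moves with the carrier.
- narrow_hole (a point): Centre of the mouth of the round narrow hole, diameter 21 mm, 35 mm deep, blind, in the top face of the carrier block (110 mm above the bench with the carrier up). It is 45 mm from the pin, along -y of the mixer. z up, axes as the mixer's; moves with the carrier.
- pin_seat (a point): Point on the axis of the upright steel locating pin (diameter 12 mm, bevelled tip, midway between the holes), level with the tops of the end walls, where the centre of the cover's underside comes when seated; 147 mm above the bench with the carrier up. The pin's tip is 12 mm above this point, its foot 37 mm below. z up, axes as the mixer's; moves with the carrier.
- cover: Loose grey plastic cover, about 0.23 kg, lying flat: slab 64 (x) by 160 (y) mm, 18 mm thick, with a grip ridge on the middle of its top, 14 mm wide (x), 70 mm long (y), 36 mm high (top 54 mm above the underside). In the middle of the underside: a blind round socket, diameter 15 mm, 14 mm deep. Origin: centre of the underside; z up. Fits either way round, its y along the mixer's y.
- wide_vial: Loose amber glass vial with a white cap, diameter 26 mm, 70 mm high in all, standing on the bench, up to 0.06 kg. Origin: centre of its underside; z up. In its hole its top is 35 mm above the carrier block, 2 mm below the top of the end walls.
- narrow_vial: Loose amber glass vial with a white cap, the same height (70 mm) but diameter 18 mm, standing on the bench, up to 0.035 kg. Origin: centre of its underside; z up. Seated, its top is 35 mm above the carrier block, 2 mm below the top of the end walls.
- stopper: Bystander: black rubber stopper, diameter 36 mm, 28 mm high, between the two vials. Origin: underside centre.
- dish: Bystander: flat glass dish, diameter 88 mm, 15 mm high. Origin: underside centre.
- cap: Bystander: green plastic cap with a flange, diameter 56 mm, 40 mm high. Origin: underside centre.
- bottle: Bystander: amber bottle, diameter 66 mm, 160 mm high. Origin: underside centre.
- flask: Bystander: glass conical flask, diameter 84 mm, 122 mm high. Origin: underside centre.
- beaker: Bystander: small glass beaker, diameter 50 mm, 55 mm high. Origin: underside centre.

How it is judged:
On the way:
1. both vials stand fully down in their own holes (horizontal distance between wide_vial and wide_hole below 0.005 m and z of wide_vial in the frame of wide_hole below -0.032 m and angle between each of wide_vial, narrow_vial's own z axis and vertical below 0.12 rad and horizontal distance between narrow_vial and narrow_hole below 0.005 m and z of narrow_vial in the frame of narrow_hole below -0.032 m), for 0.2 s.
At the end, for the whole second after the job is handed in: Vials in their own holes, 32 mm deep or more, within 5 mm of the axis and 7 degrees of upright; cover on the pin within 4 mm sideways and 3 mm in height, flat within 3.4 and square within 8 degrees; carrier sunk over 4 mm; fingers touch the cover with over 1 N; cover at rest (all of step 1 and horizontal distance between cover and pin_seat below 0.004 m and z of cover in the frame of pin_seat between -0.003 and 0.003 m and angle between the z axis of cover and the z axis of pin_seat, either way round below 0.06 rad and angle between the y axis of cover and the y axis of pin_seat, either way round below 0.14 rad and value of joint carrier above 0.004 m and contact force between cover and the fingers above 1 N and linear speed of cover below 0.02 m/s); the arm keeps its last pose, push and grip.
It fails at once if a bystander was moved by more than 30 mm or tipped over (distance of any of stopper, dish, cap, bottle, flask, beaker from where it was at the start of the episode above 0.03 m or angle between any of stopper, dish, cap, bottle, flask, beaker's own z axis and vertical above 0.5 rad).
It also fails if it takes over 72 s, if anything falls off the work surface, if the arm or the gripper's body presses on something with over 40 N, if the wrist force passes 120 N, or if a joint passes its speed limit or range.

## Working session

There is one attempt and no reset: what is moved stays moved. The work goes in short steps, Python scripts to look and compute and a tool call to move; the robot and the scene stay as the last step left them, time stands still between calls to the robot, and variables do not carry over. Pictures are saved under pics/ and viewed, at most 10 in all, crops included, and the job is handed in when it is done.

Besides the shell and the picture viewer there is one more tool, called after "Emit:" by a JSON object that holds its "api" and its "payload", one argument or row to a line. play_rows: Moves the arm, as the interface text tells. Its arguments: {"type":"object","properties":{"moves":{"type":"array","items":{"type":"number"}}},"required":["moves"]}

```bash
ls; mkdir -p pics
cat > h.py <<'E'
import numpy as np,cv2
from scipy.spatial.transform import Rotation as Ro
from station import r,capture,camera_info
def shot(n,f):
    s=r.state(); p,d=capture(n); cv2.imwrite(f'pics/{f}.png',p[:,:,::-1]); 
    np.savez(f'pics/{f}.npz',p=p,d=d,pos=s['ee_pos'],rot=s['eef_rot']); return p,d,s
def cloud(n,f):
    z=np.load(f'pics/{f}.npz'); d=z['d']; ci=camera_info(n)
    K=np.array([[ci['fx'],0,ci['cx']],[0,ci['fy'],ci['cy']],[0,0,1.]])
    v,u=np.mgrid[:d.shape[0],:d.shape[1]]
    q=cv2.undistortPoints(np.stack([u,v],-1).reshape(-1,1,2).astype(float),K,np.array(ci['distortion'],float)).reshape(*d.shape,2)
    P=np.dstack([q,np.ones(d.shape)])*d[...,None]
    if n=='wrist':
        T=np.array(ci['tool_from_camera']); P=P@T[:3,:3].T+T[:3,3]
        return P@Ro.from_rotvec(z['rot']).as_matrix().T+z['pos']
    return (P-np.array(ci['t']))@np.array(ci['R'])
E
python3 - <<'E'
from h import *
print(r.state())
for n in('scene','top'): shot(n,n)
a=cv2.imread('pics/top.png');b=cv2.imread('pics/scene.png')
cv2.imwrite('pics/top2.png',cv2.resize(a,(800,600),interpolation=cv2.INTER_CUBIC))
cv2.imwrite('pics/scene2.png',cv2.resize(b,(800,600),interpolation=cv2.INTER_CUBIC))
print(camera_info('wrist'))
E
```

```text
pics
{'time_s': 0.0, 'qpos': array([ 1.0934196 ,  0.43521658,  0.02499038,  1.57407671, -0.01162116,
        1.13397677, -0.07508799]), 'joint_velocities': array([ 3.27643927e-04, -1.20666810e-03, -1.06346108e-03, -6.30283449e-04,
       -6.41860760e-04,  1.25398851e-04,  9.30613060e-05]), 'joint_efforts': array([ 1.18726589e-04, -6.70482874e+01,  1.02514643e+00, -3.16225898e+01,
        1.56816153e-02,  1.22608550e-02, -3.25981759e-06]), 'ee_pos': array([ 0.22855808, -0.58118705,  0.23053801]), 'eef_rot': array([-3.08516993e+00, -5.84856613e-01,  6.43502538e-04]), 'ft_force': array([ 0.47305014,  0.11425076, -0.15176899]), 'torque': array([ 0.02153208, -0.05974559, -0.06190844]), 'finger_force': 0.0, 'width': 0.08547035715010061}
{'fx': 339.4197363157573, 'fy': 339.4197363157573, 'cx': 254.2254157521209, 'cy': 193.2936790495336, 'distortion': array([-0.04044798,  0.        ,  0.        ,  0.        ,  0.        ]), 'tool_from_camera': array([[ 8.47857306e-04, -9.48060901e-01, -3.18087739e-01,
         8.09781430e-02],
       [ 9.99999120e-01,  4.79382644e-04,  1.23667960e-03,
         7.78965052e-04],
       [-1.01996184e-03, -3.18088507e-01,  9.48060473e-01,
        -1.42577679e-01],
       [ 0.00000000e+00,  0.00000000e+00,  0.00000000e+00,
         1.00000000e+00]])}
```

View pics/top2.png

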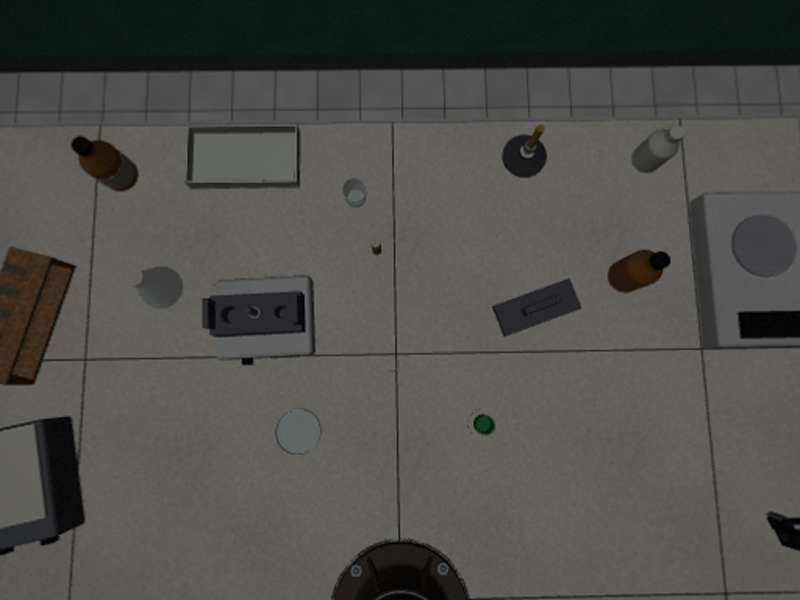

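View pics/scene2.png

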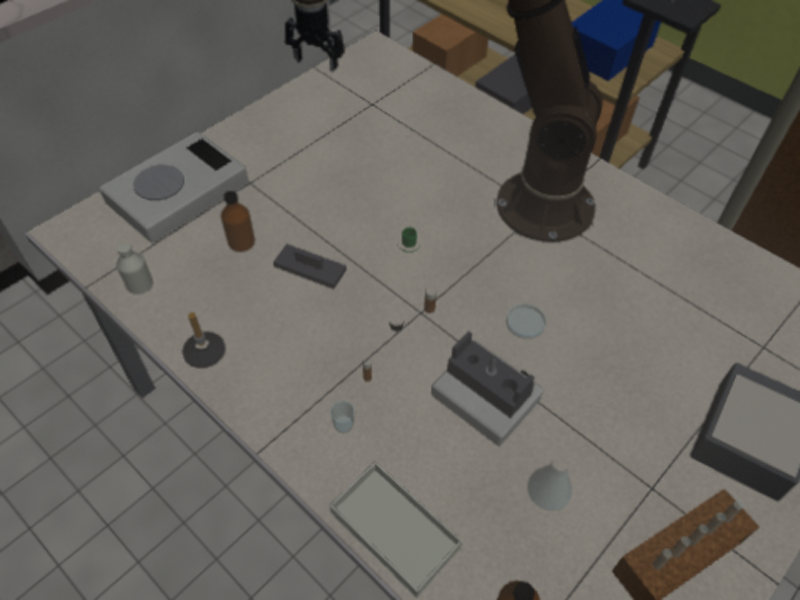

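The top view (800x600) shows: mixer around (258,313), cover (537,307) turned about 15°, narrow vial (376,248), and the wide vial near (395,370), hard to see. In the scene view the wide vial is at (430,300), stopper at (397,324) and narrow vial at (367,370).

Run:
```python
from h import *
s=1/1.5625
C={n:cloud(n,n) for n in('top','scene')}
for n,l in(('top',dict(pin=(253,312),wh=(230,315),nh=(283,312),nv=(376,248),wv=(392,370),cov=(540,306),cap=(484,424),beak=(355,190),dish=(299,431))),('scene',dict(wv=(430,292),st=(397,321),nv=(367,363),pin=(491,362)))):
    for k,(u,v) in l.items():print(n,k,C[n][int(v*s),int(u*s)].round(3))
# blobs above bench in region, both cams
for n in C:
    P=C[n]; m=((P[...,2]>.012)&(P[...,2]<.2)&(P[...,0]>.3)&(P[...,0]<.95)&(abs(P[...,1])<.5)).astype(np.uint8)
    k,L,S,_=cv2.connectedComponentsWithStats(m)
    for i in range(1,k):
        if S[i,4]<8: continue
        q=P[L==i]; print(n,S[i,4],q.min(0).round(3),q.max(0).round(3),np.median(q,0).round(3),(S[i,:2]*1.56).astype(int))
# cover rect and mixer rect
P=C['top']
for nm,lo,hi,x0,x1,y0,y1 in(('cover',.01,.025,.5,.8,-.4,-.1),('ridge',.045,.06,.5,.8,-.4,-.1),('mixertop',.045,.065,.45,.8,.1,.5),('carr',.1,.12,.45,.8,.1,.5),('walls',.137,.155,.45,.8,.1,.5)):
    m=(P[...,2]>lo)&(P[...,2]<hi)&(P[...,0]>x0)&(P[...,0]<x1)&(P[...,1]>y0)&(P[...,1]<y1)
    q=P[m]; print(nm,len(q),np.median(q[:,2]).round(4), cv2.minAreaRect(q[:,:2].astype(np.float32)) if len(q)>3 else '')
```

```text
top pin [0.537 0.241 0.151]
top wh [0.541 0.3   0.076]
top nh [0.545 0.203 0.079]
top nv [0.665 0.034 0.068]
top wv [0.438 0.009 0.002]
top cov [ 0.552 -0.272  0.056]
top cap [ 0.332 -0.166  0.003]
top beak [0.801 0.076 0.004]
top dish [0.327 0.185 0.005]
scene wv [ 0.41  -0.026 -0.001]
scene st [ 0.525 -0.022 -0.   ]
scene nv [ 0.652  0.006 -0.002]
scene pin [0.548 0.247 0.15 ]
top 786 [0.806 0.188 0.012] [0.929 0.409 0.041] [0.878 0.31  0.029] [184 124]
top 427 [ 0.823 -0.31   0.012] [ 0.906 -0.23   0.134] [ 0.861 -0.266  0.018] [503 124]
top 197 [ 0.833 -0.5    0.013] [ 0.877 -0.488  0.1  ] [ 0.851 -0.494  0.062] [631 134]
top 174 [0.759 0.051 0.013] [0.808 0.1   0.059] [0.793 0.076 0.043] [340 176]
top 30 [0.665 0.025 0.013] [0.673 0.042 0.071] [0.667 0.032 0.046] [371 241]
top 737 [ 0.581 -0.484  0.012] [ 0.644 -0.423  0.165] [ 0.606 -0.441  0.107] [608 249]
top 560 [0.566 0.419 0.012] [0.642 0.491 0.119] [0.596 0.442 0.048] [132 266]
top 3431 [0.451 0.154 0.016] [0.617 0.336 0.158] [0.531 0.241 0.06 ] [202 274]
top 1102 [ 0.497 -0.361  0.012] [ 0.609 -0.192  0.06 ] [ 0.552 -0.2
[... 1193 characters left out ...]
e 563 [0.581 0.422 0.012] [0.652 0.5   0.119] [0.626 0.469 0.047] [528 461]
cover 978 0.0192 ((0.5535322427749634, -0.2777561545372009), (0.06391707807779312, 0.16094870865345), 18.818443298339844)
ridge 113 0.0549 ((0.5531530380249023, -0.2772674560546875), (0.013707036152482033, 0.06871043145656586), 18.885814666748047)
mixertop 1746 0.0551 ((0.5395272970199585, 0.3163151144981384), (0.33161354064941406, 0.17227478325366974), 86.74238586425781)
carr 1242 0.1106 ((0.5491732954978943, 0.31371816992759705), (0.30614158511161804, 0.09648212045431137), 81.85284423828125)
walls 188 0.1472 ((0.5391608476638794, 0.24527864158153534), (0.049428489059209824, 0.15902745723724365), 2.1344704627990723)
```

Emit:
{"api": "play_rows", "payload": {
  "moves": [0,0,0,0,0,-0.176,-1,0,0,0,0,0,-0.176,-1,0,0,0,0,0,-0.176,-1,0,0,0,0,0,-0.176,-1,0,0,0,0,0,-0.176,-1,0,0,0,0,0,-0.176,-1,0,0,0,0,0,-0.176,-1,0.048,0.0265,-0.002,0,0,0,-1,0.048,0.0265,-0.002,0,0,0,-1,0.048,0.0265,-0.002,0,0,0,-1,0.048,0.0265,-0.002,0,0,0,-1,0.048,0.0265,-0.002,0,0,0,-1,0.048,0.0265,-0.002,0,0,0,-1,0.048,0.0265,-0.002,0,0,0,-1,0.048,0.0265,-0.002,0,0,0,-1,0.048,0.0265,-0.002,0,0,0,-1,0.048,0.0265,-0.002,0,0,0,-1,0.048,0.0265,-0.002,0,0,0,-1,0.048,0.0265,-0.002,0,0,0,-1,0.048,0.0265,-0.002,0,0,0,-1]
}}

```text
time_s: 2.6
ee_pos: [0.5511, 0.0557, 0.2571]
eef_rot: [-2.182, -2.26, 0.001]
ft_force: [1.0, -0.5, 0.4]
width: 0.0852
finger_force: 0.0
```

```bash
cat >> h.py <<'E'
def to(x=None,y=None,z=None,yaw=None):
    s=r.state(); R=Ro.from_rotvec(s['eef_rot']); p=s['ee_pos']
    t=np.array([c if c is not None else p[i] for i,c in enumerate((x,y,z))])
    M=R.as_matrix(); cur=np.degrees(np.arctan2(M[1,0],M[0,0]))
    print('pos',p.round(4),'yaw',cur.round(2),'tilt',(M[:2,2]).round(4),'shift now',(M.T@(t-p)).round(4))
    if yaw is not None:
        Y=Ro.from_euler('z',yaw,degrees=True).as_matrix()@np.diag([1,-1,-1.])
        print(' turn rotvec',Ro.from_matrix(M.T@Y).as_rotvec().round(4),'shift after turn',(Y.T@(t-p)).round(4))
E
python3 - <<'E'
from h import *
p,d,s=shot('wrist','w1'); print(s['qpos'].round(2),s['time_s']); to()
cv2.imwrite('pics/w1b.png',cv2.resize(p[:,:,::-1],(800,600),interpolation=cv2.INTER_CUBIC))
E
```

```text
[ 0.24  0.36 -0.59  1.67  0.22  1.17 -0.37] 2.6
pos [0.553  0.0643 0.2576] yaw 92.46 tilt [0.002  0.0055] shift now [0. 0. 0.]
```

View pics/w1b.png

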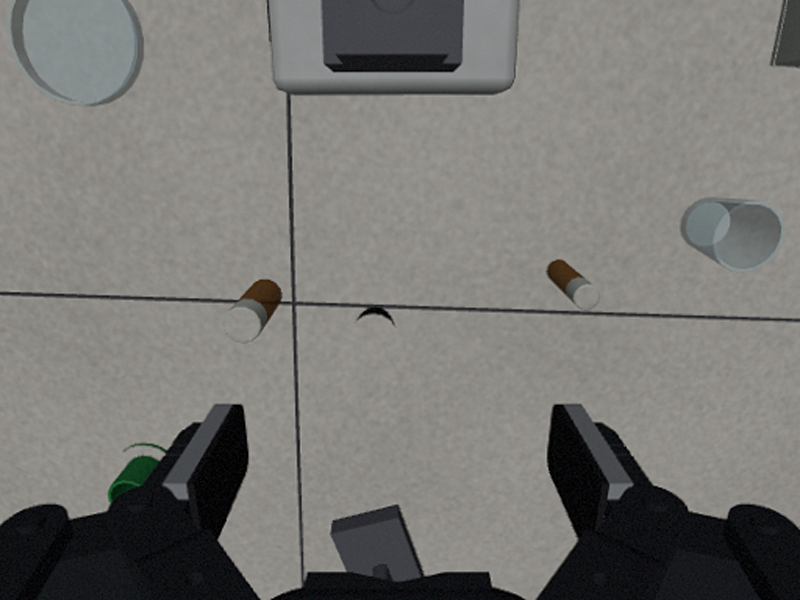

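Wrist view (800x600): wide vial cap top at (244,323), narrow cap top at (584,296), stopper edge (375,318), mixer at top centre.

```bash
cat >> h.py <<'E'
def ray(n,f,u,v,z):
    "world point where pixel (512x384) ray meets height z"
    q=np.load(f'pics/{f}.npz'); ci=camera_info(n)
    K=np.array([[ci['fx'],0,ci['cx']],[0,ci['fy'],ci['cy']],[0,0,1.]])
    a=np.append(cv2.undistortPoints(np.array([[[u,v]]],float),K,np.array(ci['distortion'],float)).ravel(),1)
    if n=='wrist':
        T=np.array(ci['tool_from_camera']);R=Ro.from_rotvec(q['rot']).as_matrix(); d=R@T[:3,:3]@a; o=R@T[:3,3]+q['pos']
    else:
        R=np.array(ci['R']); d=R.T@a; o=-R.T@np.array(ci['t'])
    return o+d*(z-o[2])/d[2]
E
python3 - <<'E'
from h import *
P=cloud('wrist','w1'); s=.64
for k,(u,v) in dict(wide=(244,323),narrow=(584,296)).items():
    print(k,ray('wrist','w1',u*s,v*s,.07).round(4),P[int(v*s),int(u*s)].round(4))
m=(P[...,2]>.02)&(P[...,2]<.09)
k,L,S,_=cv2.connectedComponentsWithStats(m.astype(np.uint8))
for i in range(1,k):
    if S[i,4]>30: q=P[L==i]; t=q[q[:,2]>q[:,2].max()-.006]; print(S[i],q.min(0).round(3),q.max(0).round(3),'top',t.mean(0).round(4))
to(.45,.012,.2,92.1)
E
```

```text
wide [0.4501 0.007  0.07  ] [ 0.4291 -0.0197 -0.0005]
narrow [0.6741 0.0342 0.07  ] [ 7.001e-01  1.280e-02 -6.000e-04]
[ 171    0  162   61 5625] [0.466 0.153 0.023] [0.619 0.209 0.09 ] top [0.548  0.1661 0.0887]
[241   0  22   7 110] [0.534 0.197 0.073] [0.552 0.202 0.077] top [0.5427 0.1999 0.0748]
[505  12   7  29 114] [0.807 0.189 0.02 ] [0.816 0.216 0.029] top [0.8095 0.1959 0.0257]
[ 441  127   62   48 1924] [0.761 0.05  0.02 ] [0.81  0.1   0.057] top [0.7873 0.0762 0.0542]
[353 170  30  28 335] [0.666 0.025 0.02 ] [0.682 0.043 0.072] top [0.6713 0.0368 0.069 ]
[143 183  35  35 453] [ 0.436 -0.005  0.02 ] [0.461 0.019 0.071] top [0.4527 0.0123 0.0687]
[ 69 298  28  24 312] [ 0.316 -0.172  0.02 ] [ 0.347 -0.146  0.042] top [ 0.3299 -0.1534  0.0393]
[239 361  13  11  95] [ 0.54  -0.261  0.02 ] [ 0.557 -0.243  0.038] top [ 0.548  -0.2451  0.0341]
pos [0.553  0.0643 0.2576] yaw 92.46 tilt [0.002  0.0055] shift now [-0.0481 -0.1052  0.0572]
 turn rotvec [ 0.0022 -0.0054  0.0062] shift after turn [-0.0485 -0.1048  0.0576]
```

Emit:
{"api": "play_rows", "payload": {
  "moves": [0,0,0,0.002,-0.005,0.006,-1,-0.018,-0.035,0.032,0,0,0,-1,-0.018,-0.035,0.032,0,0,0,-1,-0.0175,-0.035,0.032,0,0,0,-1,0,0,0,0,0,0,-1,0,0,0,0,0,0,-1]
}}

```text
time_s: 3.4
ee_pos: [0.4476, -0.0036, 0.1622]
eef_rot: [2.188, 2.25, -0.007]
ft_force: [0.9, -0.5, 1.1]
width: 0.0854
finger_force: 0.0
```

Run:
```python
from h import *
p,d,s=shot('wrist','w2'); print(s['time_s'],s['joint_velocities'].max()); to()
cv2.imwrite('pics/w2b.png',cv2.resize(p[:,:,::-1],(800,600),interpolation=cv2.INTER_CUBIC))
P=cloud('wrist','w2');m=(P[...,2]>.012)&(P[...,2]<.09)
k,L,S,_=cv2.connectedComponentsWithStats(m.astype(np.uint8))
for i in range(1,k):
    if S[i,4]>30: q=P[L==i]; print(S[i],q.min(0).round(3),q.max(0).round(3))
```

```text
3.4 0.003345939159859312
pos [ 0.4482 -0.0031  0.1626] yaw 91.65 tilt [-0.     -0.0051] shift now [0. 0. 0.]
[504 133   8  18 110] [0.666 0.025 0.012] [0.672 0.041 0.022]
[239 150  35  48 563] [ 0.436 -0.005  0.012] [0.461 0.019 0.071]
[334 173  27  25 120] [ 0.518 -0.019  0.012] [0.539 0.002 0.029]
[139 310  22  41 381] [ 0.336 -0.181  0.012] [ 0.353 -0.152  0.041]
[ 296  345   62   39 1380] [ 0.499 -0.243  0.012] [ 0.565 -0.192  0.02 ]
```

View pics/w2b.png

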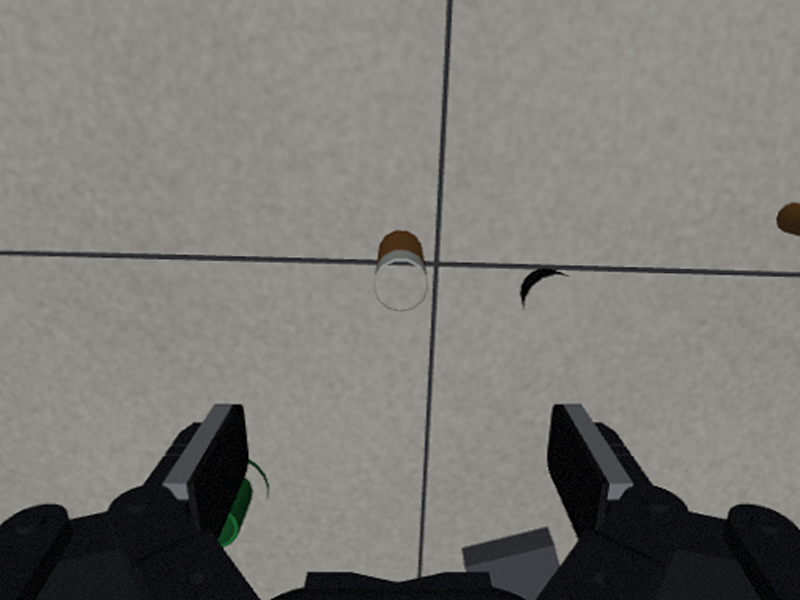

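Cap top centre sits at (400.5, 285), centred between the fingers.

Run:
```python
from h import *
p=ray('wrist','w2',400.5*.64,285*.64,.07); print(p)
to(p[0],p[1],.045,92.1)
```

```text
[0.44831381 0.00599176 0.07      ]
pos [ 0.4482 -0.0031  0.1626] yaw 91.65 tilt [-0.     -0.0051] shift now [0.0097 0.0004 0.1175]
 turn rotvec [-0.0002  0.0051 -0.0078] shift after turn [0.0091 0.0004 0.1176]
```

Emit:
{"api": "play_rows", "payload": {
  "moves": [0.009,0.0004,0.02,0,0.005,-0.008,-1,0,0,0.03,0,0,0,-1,0,0,0.03,0,0,0,-1,0,0,0.0375,0,0,0,-1,0,0,0,0,0,0,-1,0,0,0,0,0,0,-1]
}}

```text
time_s: 4.2
ee_pos: [0.4483, 0.0066, 0.0454]
eef_rot: [-2.178, -2.263, 0.0]
ft_force: [0.2, -0.0, -0.2]
width: 0.0851
finger_force: 0.0
```

Run:
```python
from h import *
to(.4483,.006,.045,92.1)
```

```text
pos [0.4483 0.0066 0.0454] yaw 92.19 tilt [-0.0004  0.0002] shift now [-0.0006 -0.      0.0004]
 turn rotvec [-0.0004 -0.0002  0.0016] shift after turn [-0.0006 -0.      0.0004]
```

Emit:
{"api": "play_rows", "payload": {
  "moves": [0,0,0,0,0,0,1,0,0,0,0,0,0,1,0,0,0,0,0,0,1,0,0,0,0,0,0,1,0,0,0,0,0,0,1,0,0,0,0,0,0,1,0,0,-0.02,0,0,0,1,0,0,-0.04,0,0,0,1,0,0,-0.045,0,0,0,1,0,0,-0.045,0,0,0,1,0,0,-0.04,0,0,0,1,0.04,0.02,0,0,0,0,1,0.05,0.025,0,0,0,0,1,0.05,0.025,0,0,0,0,1,0.05,0.025,0,0,0,0,1,0,0,0,0,0,0,1,0,0,0,0,0,0,1]
}}

```text
time_s: 6.32
ee_pos: [0.5347, 0.1993, 0.2335]
eef_rot: [-2.177, -2.263, 0.004]
ft_force: [0.3, -0.6, -0.4]
width: 0.0237
finger_force: 59.1
```

Run:
```python
from h import *
p,d,s=shot('wrist','w3'); print(s['time_s'],s['width'],s['finger_force']); to()
cv2.imwrite('pics/w3b.png',cv2.resize(p[:,:,::-1],(800,600),interpolation=cv2.INTER_CUBIC))
P=cloud('wrist','w3')
for lo,hi in((.1,.118),(.14,.15),(.152,.17),(.05,.06),(.07,.08)):
    m=(P[...,2]>lo)&(P[...,2]<hi)&(P[...,0]>.45)&(P[...,0]<.63)&(P[...,1]>.14)&(P[...,1]<.35);q=P[m]
    print(lo,len(q)); 
    if len(q)>5: print(cv2.minAreaRect(q[:,:2].astype(np.float32)),q.min(0),q.max(0))
```

```text
6.325 0.023678264550947084 59.091732776141725
pos [0.5349 0.1985 0.2337] yaw 92.13 tilt [-0.0027 -0.0012] shift now [0. 0. 0.]
0.1 15187
((0.5414649248123169, 0.24573856592178345), (0.07056636363267899, 0.16032300889492035), 2.3363680839538574) [0.50326311 0.1642414  0.10010316] [0.5793706  0.32715824 0.11796425]
0.14 2064
((0.5412233471870422, 0.2462027668952942), (0.050218697637319565, 0.16039630770683289), 2.2535202503204346) [0.5131757  0.16676838 0.14000443] [0.5692407  0.32677151 0.1496463 ]
0.152 181
((0.5411859750747681, 0.2460925132036209), (0.011559844017028809, 0.011206786148250103), 47.937808990478516) [0.5353688  0.24000504 0.1520706 ] [0.54710189 0.25179818 0.15952593]
0.05 12434
((0.5413627028465271, 0.24585257470607758), (0.14858515560626984, 0.1770564317703247), 2.362396478652954) [0.46431181 0.15585336 0.05002891] [0.61851766 0.3370751  0.0581309 ]
0.07 1246
((0.5415802001953125, 0.24752435088157654), (0.028451384976506233, 0.11537178605794907), 1.958222508430481) [0.5257642  0.18989213 0.07235257] [0.55432933 0.30515944 0.07966802]
```

View pics/w3b.png

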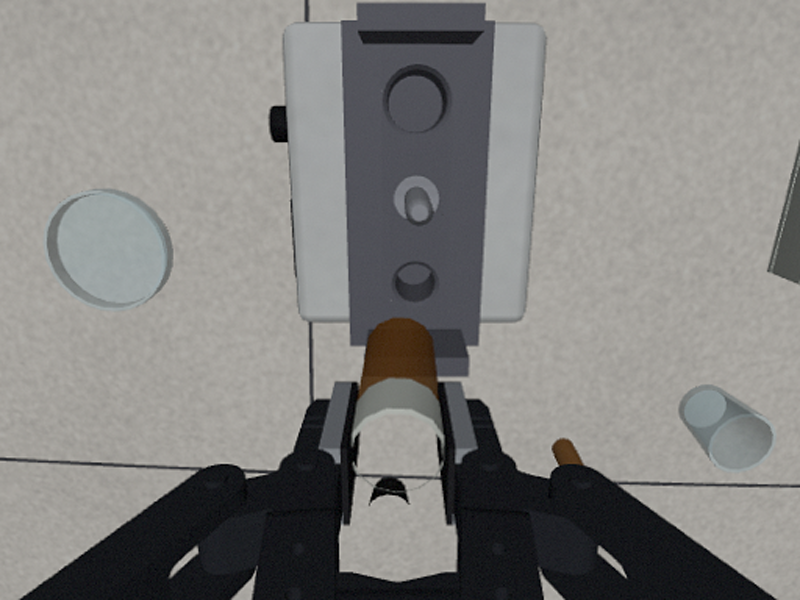

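The vial is held upright; the wide hole mouth is at (416,98), pin at (417,203) and narrow hole at (414,280).

```bash
cat >> h.py <<'E'
from scipy.optimize import least_squares
def held(f,rad,zlo,zhi):
    "fit cylinder axis (tool frame) to held vial's amber body, z range in tool"
    q=np.load(f'pics/{f}.npz'); P=cloud('wrist',f); R=Ro.from_rotvec(q['rot']).as_matrix(); T=(P-q['pos'])@R
    c=q['p'].astype(int); m=(T[...,2]>zlo)&(T[...,2]<zhi)&(abs(T[...,0])<.03)&(abs(T[...,1])<.03)&(c[...,0]>c[...,2]+25)
    t=T[m]; g=lambda a:np.hypot(t[:,0]-a[0]-a[2]*t[:,2],t[:,1]-a[1]-a[3]*t[:,2])-rad
    s=least_squares(g,[0,0,0,0],loss='soft_l1',f_scale=.001); print(len(t),'x0,y0,slopes',s.x.round(4),'res',np.abs(s.fun).mean().round(5),'zmax',t[:,2].max())
    return s.x
E
python3 - <<'E'
from h import *
held('w3',.013,0,.06)
to(.5394,.2911,.225,92.3)
E
```

```text
1375 x0,y0,slopes [-0.0004 -0.     -0.0027  0.015 ] res 0.00019 zmax 0.04342695814430862
pos [0.5349 0.1985 0.2337] yaw 92.13 tilt [-0.0027 -0.0012] shift now [0.0924 0.008  0.0086]
 turn rotvec [-0.0027  0.0011 -0.003 ] shift after turn [0.0923 0.0083 0.0087]
```

Emit:
{"api": "play_rows", "payload": {
  "moves": [0.03,0.0026,0,-0.003,0.001,-0.003,1,0.031,0.0026,0,0,0,0,1,0.032,0.0026,0,0,0,0,1,0,0,0,0,0,0,1,0,0,0.03,0,0,0,1,0,0,0.028,0,0,0,1,0,0,0,0,0,0,1,0,0,0,0,0,0,1]
}}

```text
time_s: 7.38
ee_pos: [0.5399, 0.2921, 0.1773]
eef_rot: [2.177, 2.265, 0.004]
ft_force: [0.1, 0.8, -0.6]
width: 0.0236
finger_force: 59.1
```

Run:
```python
from h import *
to(.5390,.2916,.160,92.3)
p,d,s=shot('wrist','w4'); held('w4',.013,0,.06)
P=cloud('wrist','w4')
m=(P[...,2]>.152)&(P[...,2]<.16)&(abs(P[...,0]-.541)<.012)&(abs(P[...,1]-.246)<.012);print(m.sum())
```

```text
pos [0.5399 0.2921 0.1773] yaw 92.27 tilt [0.002  0.0012] shift now [-0.0005 -0.001   0.0173]
 turn rotvec [ 0.0021 -0.0011 -0.0005] shift after turn [-0.0005 -0.0009  0.0173]
1371 x0,y0,slopes [-0.0004 -0.     -0.0026  0.0146] res 0.00019 zmax 0.04376346217342241
247
```

Emit:
{"api": "play_rows", "payload": {
  "moves": [-0.0005,-0.0009,0.01,0.002,-0.001,0,1,0,0,0.01,0,0,0,1,0,0,0.01,0,0,0,1,0,0,0,0,0,0,1]
}}

```text
time_s: 7.92
ee_pos: [0.5379, 0.2919, 0.1449]
eef_rot: [-2.175, -2.266, 0.004]
ft_force: [0.4, -1.3, 0.1]
width: 0.0238
finger_force: 59.1
```

Run:
```python
from h import *
to(.5390,.2916,.121,92.3);print(r.state()['ft_force'])
```

```text
pos [0.5379 0.2919 0.1449] yaw 92.35 tilt [-0.0026 -0.0011] shift now [-0.0003  0.0011  0.0239]
 turn rotvec [-0.0026  0.001   0.0009] shift after turn [-0.0004  0.0011  0.0239]
[ 0.43531729 -1.26811179  0.11045247]
```

Emit:
{"api": "play_rows", "payload": {
  "moves": [0,0.0008,0.008,0,0,0,1,0,0,0.008,0,0,0,1,0,0,0.006,0,0,0,1,0,0,0,0,0,0,1]
}}

```text
time_s: 8.43
ee_pos: [0.5388, 0.2923, 0.1234]
eef_rot: [-2.175, -2.266, 0.003]
ft_force: [-0.2, -0.2, -1.0]
width: 0.0233
finger_force: 59.1
```

Emit:
{"api": "play_rows", "payload": {
  "moves": [0,0,0,0,0,0,0.3,0,0,0,0,0,0,-0.2,0,0,0,0,0,0,-0.4,0,0,0,0,0,0,-0.4]
}}

```text
time_s: 8.93
ee_pos: [0.5392, 0.2925, 0.1242]
eef_rot: [-2.175, -2.266, 0.001]
ft_force: [0.4, 0.4, 0.6]
width: 0.06
finger_force: 0.0
```

Run:
```python
from h import *
to(.6741,.0342,.2,92.3);print(r.state()['ft_force'])
```

```text
pos [0.5392 0.2925 0.1242] yaw 92.34 tilt [-0.0008  0.    ] shift now [-0.2636  0.1241 -0.0759]
 turn rotvec [-0.0008 -0.0001  0.0008] shift after turn [-0.2635  0.1244 -0.0758]
[0.42997946 0.36776555 0.59821312]
```

Emit:
{"api": "play_rows", "payload": {
  "moves": [0,0,-0.02,0,0,0,-0.5,0,0,-0.035,0,0,0,-1,0,0,-0.025,0,0,0,-1,-0.05,0.024,0,0,0,0,-1,-0.054,0.025,0,0,0,0,-1,-0.054,0.025,0,0,0,0,-1,-0.054,0.025,0,0,0,0,-1,-0.052,0.025,0.02,0,0,0,-1,0,0,0.02,0,0,0,-1,0,0,0,0,0,0,-1,0,0,0,0,0,0,-1]
}}

```text
time_s: 10.3
ee_pos: [0.6738, 0.036, 0.1655]
eef_rot: [-2.172, -2.269, -0.002]
ft_force: [0.6, 0.7, 0.7]
width: 0.0854
finger_force: 0.0
```

Run:
```python
from h import *
p,d,s=shot('wrist','w5');to(.6741,.0342,.045,92.3)
g=cv2.resize(p[130:280,180:340,::-1],(640,600),interpolation=cv2.INTER_CUBIC); cv2.imwrite('pics/w5b.png',g)
P=cloud('wrist','w5');m=(P[...,2]>.012)&(P[...,2]<.09)&(abs(P[...,0]-.674)<.03)&(abs(P[...,1]-.034)<.03)
q=P[m];print(q.min(0),q.max(0))
g=least_squares(lambda a:np.hypot(q[:,0]-a[0],q[:,1]-a[1])-.009,[.674,.034],loss='soft_l1',f_scale=.001);print(g.x)
```

```text
pos [0.674  0.0359 0.1657] yaw 92.5 tilt [0.0007 0.001 ] shift now [-0.0018 -0.      0.1207]
 turn rotvec [ 0.0007 -0.001   0.0034] shift after turn [-1.700e-03  1.000e-04  1.207e-01]
[0.66716763 0.02486942 0.01245127] [0.68486776 0.04277365 0.07151858]
[0.67603886 0.03322951]
```

View pics/w5b.png

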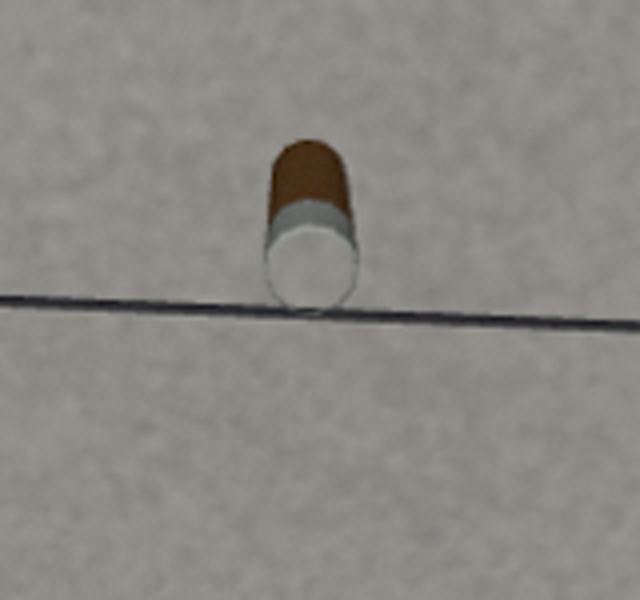

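The narrow vial stands upright, with its cap centre at crop (312,268); the cylinder fit gives (0.676, 0.0332).

Emit:
{"api": "play_rows", "payload": {
  "moves": [-0.0028,0.0019,0.02,0,-0.001,0.003,-1,0,0,0.03,0,0,0,-1,0,0,0.03,0,0,0,-1,0,0,0.0405,0,0,0,-1,0,0,0,0,0,0,-1,0,0,0,0,0,0,-1,0,0,0,0,0,0,1,0,0,0,0,0,0,1,0,0,0,0,0,0,1,0,0,0,0,0,0,1,0,0,0,0,0,0,1,0,0,0,0,0,0,1,0,0,0,0,0,0,1]
}}

```text
time_s: 11.98
ee_pos: [0.6762, 0.0309, 0.044]
eef_rot: [2.179, 2.263, -0.001]
ft_force: [-0.4, -0.8, 5.7]
width: 0.0157
finger_force: 58.7
```

Run:
```python
from h import *
to(.543,.15,.235,92.3)
```

```text
pos [0.6762 0.0309 0.044 ] yaw 92.17 tilt [-0.0001 -0.0011] shift now [ 0.1238 -0.1286 -0.1911]
 turn rotvec [-0.0002  0.0011 -0.0023] shift after turn [ 0.1243 -0.1283 -0.191 ]
```

Emit:
{"api": "play_rows", "payload": {
  "moves": [0,0,-0.02,0,0,0,1,0,0,-0.045,0,0,0,1,0,0,-0.045,0,0,0,1,0,0,-0.045,0,0,0,1,0,0,-0.036,0,0,0,1,0.041,-0.043,0,0,0,0,1,0.041,-0.043,0,0,0,0,1,0.042,-0.042,0,0,0,0,1,0,0,0,0,0,0,1,0,0,0,0,0,0,1]
}}

```text
time_s: 13.22
ee_pos: [0.5437, 0.1499, 0.2354]
eef_rot: [2.178, 2.263, -0.001]
ft_force: [0.6, -0.3, -0.7]
width: 0.0156
finger_force: 58.7
```

Run:
```python
from h import *
shot('wrist','w6'); P=cloud('wrist','w6')
a=held('w6',.009,0,.06)
m=(P[...,2]>.152)&(P[...,2]<.165)&(abs(P[...,0]-.541)<.012)&(abs(P[...,1]-.246)<.012);print(m.sum(),cv2.minAreaRect(P[m][:,:2].astype(np.float32)))
m=(P[...,2]>.1)&(P[...,2]<.118)&(abs(P[...,0]-.541)<.05)&(abs(P[...,1]-.246)<.1);print(cv2.minAreaRect(P[m][:,:2].astype(np.float32)))
c=np.array([.5412,.2461])+np.array([.0018,-.045]);print(c)
to(*c,.18,92.3)
for nm,x,y in(('wide',.5394,.2911),):
    m=(abs(P[...,0]-x)<.016)&(abs(P[...,1]-y)<.016)&(P[...,2]>.115);print(nm,m.sum(),P[m].max(0),P[m].min(0))
```

```text
962 x0,y0,slopes [ 0.0026 -0.0002 -0.002   0.0057] res 0.00018 zmax 0.0426461741098025
203 ((0.5412578582763672, 0.24578775465488434), (0.011393636465072632, 0.011452161706984043), 50.05978775024414)
((0.5420446991920471, 0.2254927158355713), (0.07049233466386795, 0.11960455775260925), 2.424994707107544)
[0.543  0.2011]
pos [0.5441 0.1492 0.235 ] yaw 92.11 tilt [-0.0002 -0.0015] shift now [0.0519 0.0008 0.0549]
 turn rotvec [-0.0002  0.0015 -0.0034] shift after turn [0.0519 0.001  0.055 ]
wide 135 [0.54897976 0.28303636 0.13652405] [0.531694   0.27897284 0.11501601]
```

Emit:
{"api": "play_rows", "payload": {
  "moves": [0.025,0.0005,0,0,0.001,-0.003,1,0.0243,0.0005,0,0,0,0,1,0,0,0.028,0,0,0,1,0,0,0.027,0,0,0,1,0,0,0,0,0,0,1,0,0,0,0,0,0,1]
}}

```text
time_s: 14.02
ee_pos: [0.5433, 0.1992, 0.1803]
eef_rot: [-2.177, -2.265, -0.0]
ft_force: [0.1, 0.6, -0.2]
width: 0.0157
finger_force: 58.7
```

Run:
```python
from h import *
to(.5431,.1985,.145,92.3)
shot('wrist','w7');held('w7',.009,0,.06)
```

```text
pos [0.5433 0.1992 0.1803] yaw 92.27 tilt [-0.0004  0.0004] shift now [-0.0007 -0.0002  0.0353]
 turn rotvec [-0.0004 -0.0004 -0.0005] shift after turn [-0.0006 -0.0002  0.0353]
965 x0,y0,slopes [ 0.0026 -0.0003 -0.0005  0.0071] res 0.00019 zmax 0.0424837131868756
```

Emit:
{"api": "play_rows", "payload": {
  "moves": [-0.0007,-0.0002,0.012,0,0,0,1,0,0,0.012,0,0,0,1,0,0,0.011,0,0,0,1,0,0,0,0,0,0,1]
}}

```text
time_s: 14.58
ee_pos: [0.5417, 0.1984, 0.1433]
eef_rot: [-2.175, -2.265, 0.004]
ft_force: [1.0, 0.1, 0.0]
width: 0.0156
finger_force: 58.6
```

Run:
```python
from h import *
to(.5431,.1985,.122,92.3);print(r.state()['ft_force'])
```

```text
pos [0.5417 0.1984 0.1433] yaw 92.35 tilt [-0.0026 -0.0007] shift now [0.0001 0.0014 0.0213]
 turn rotvec [-0.0026  0.0006  0.0008] shift after turn [0.0001 0.0014 0.0213]
[0.97593687 0.06675375 0.00500168]
```

Emit:
{"api": "play_rows", "payload": {
  "moves": [0,0.0008,0.008,0,0,0,1,0,0,0.008,0,0,0,1,0,0,0.004,0,0,0,1,0,0,0,0,0,0,1]
}}

```text
time_s: 15.08
ee_pos: [0.5427, 0.1987, 0.1241]
eef_rot: [-2.175, -2.266, 0.002]
ft_force: [0.4, -0.4, -0.2]
width: 0.0153
finger_force: 58.6
```

Emit:
{"api": "play_rows", "payload": {
  "moves": [0,0,0,0,0,0,0.3,0,0,0,0,0,0,-0.2,0,0,0,0,0,0,-0.4,0,0,0,0,0,0,-0.4,0,0,-0.025,0,0,0,-0.4,0,0,-0.04,0,0,0,-1,0,0,-0.045,0,0,0,-1,-0.04,0,0,0,0,0,-1,0,0,0,0,0,0,-1,0,0,0,0,0,0,-1]
}}

```text
time_s: 16.32
ee_pos: [0.5445, 0.1589, 0.2343]
eef_rot: [-2.175, -2.265, 0.001]
ft_force: [-0.7, 0.4, -0.6]
width: 0.0853
finger_force: 0.0
```

Run:
```python
from h import *
p,d,s=shot('wrist','w8');P=cloud('wrist','w8');c=p.astype(int)
print(s['time_s'])
for nm,x,y,R in(('wide',.5394,.2911,.013),('narrow',.543,.2011,.009)):
    m=(np.hypot(P[...,0]-x,P[...,1]-y)<.02)&(P[...,2]>.112)&(P[...,2]<.15);q=P[m]
    g=least_squares(lambda a:np.hypot(q[:,0]-a[0],q[:,1]-a[1])-R,[x,y],loss='soft_l1',f_scale=.001);print(nm,m.sum(),q[:,2].max(),g.x,'hole',x,y)
g=cv2.resize(p[:300,130:430,::-1],(600,600),interpolation=cv2.INTER_CUBIC); cv2.imwrite('pics/w8b.png',g)
to(.5535,-.2775,.15,92.3+16.5)
```

```text
16.325
wide 377 0.1464924042738538 [0.54022188 0.29232143] hole 0.5394 0.2911
narrow 224 0.14608033880347332 [0.54373429 0.20143957] hole 0.543 0.2011
pos [0.5444 0.1595 0.2343] yaw 92.38 tilt [-0.0015  0.0004] shift now [-0.437  -0.0089  0.0841]
 turn rotvec [-0.0014 -0.0006 -0.2865] shift after turn [-0.4166 -0.1322  0.0843]
```

View pics/w8b.png

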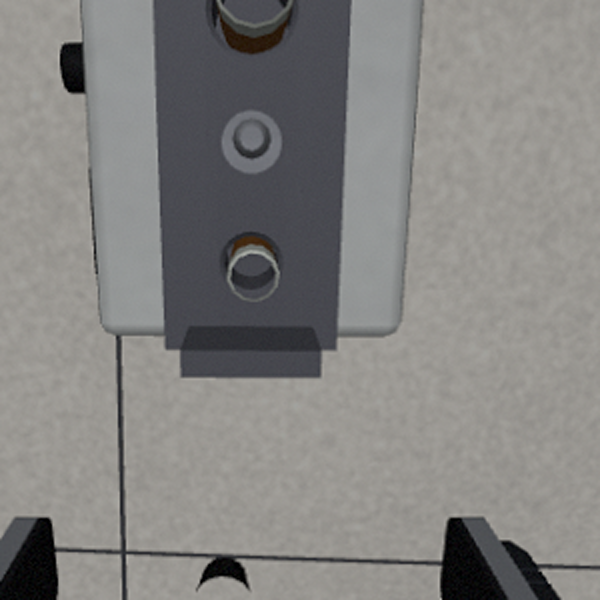

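Both vials stand in their holes, with tops at about 146 mm (narrow at crop (252,272), wide at (254,10)). Now the cover.

Emit:
{"api": "play_rows", "payload": {
  "moves": [0,0,0,0,0,-0.143,-1,0,0,0,0,0,-0.143,-1,-0.052,-0.0165,0,0,0,0,-1,-0.052,-0.0165,0,0,0,0,-1,-0.052,-0.0165,0,0,0,0,-1,-0.052,-0.0165,0,0,0,0,-1,-0.052,-0.0165,0,0,0,0,-1,-0.052,-0.0165,0,0,0,0,-1,-0.052,-0.0165,0.02,0,0,0,-1,-0.052,-0.0165,0.02,0,0,0,-1,0,0,0.02,0,0,0,-1,0,0,0,0,0,0,-1,0,0,0,0,0,0,-1]
}}

```text
time_s: 18.0
ee_pos: [0.5542, -0.2759, 0.1753]
eef_rot: [-1.827, -2.555, -0.001]
ft_force: [0.8, 0.4, 0.6]
width: 0.0853
finger_force: 0.0
```

Run:
```python
from h import *
p,d,s=shot('wrist','w9');P=cloud('wrist','w9')
for lo,hi in((.01,.025),(.048,.06)):
    m=(P[...,2]>lo)&(P[...,2]<hi)&(P[...,0]>.48)&(P[...,0]<.63)&(P[...,1]>-.38)&(P[...,1]<-.18);q=P[m]
    print(m.sum(),np.median(q[:,2]),cv2.minAreaRect(q[:,:2].astype(np.float32)))
to(.5535,-.2775,.022,108.8)
```

```text
10418 0.018106720922999295 ((0.5559840202331543, -0.2790464460849762), (0.06432996690273285, 0.1608063131570816), 19.03619956970215)
1371 0.05380818969052606 ((0.5555359721183777, -0.2780109941959381), (0.013671915046870708, 0.06909889727830887), 19.36806869506836)
pos [ 0.5543 -0.2761  0.1756] yaw 108.87 tilt [ 0.0005 -0.    ] shift now [-0.0011 -0.0013  0.1536]
 turn rotvec [0.0005 0.0002 0.0012] shift after turn [-0.0011 -0.0012  0.1536]
```

Emit:
{"api": "play_rows", "payload": {
  "moves": [-0.003,0.0006,0.03,0,0,-0.004,-1,0,0,0.04,0,0,0,-1,0,0,0.04,0,0,0,-1,0,0,0.032,0,0,0,-1,0,0,0.0105,0,0,0,-1,0,0,0,0,0,0,-1,0,0,0,0,0,0,1,0,0,0,0,0,0,1,0,0,0,0,0,0,1,0,0,0,0,0,0,1,0,0,0,0,0,0,1,0,0,0,0,0,0,1,0,0,0,0,0,0,1]
}}

```text
time_s: 19.68
ee_pos: [0.555, -0.2803, 0.0225]
eef_rot: [1.825, 2.557, -0.001]
ft_force: [-0.1, 0.8, 5.1]
width: 0.0133
finger_force: 60.1
```

Run:
```python
from h import *
to(.545,.14,.24,92.35);print(r.state()['ft_force'])
```

```text
pos [ 0.555  -0.2803  0.0225] yaw 108.96 tilt [-0.0001 -0.0004] shift now [ 0.4007  0.127  -0.2177]
 turn rotvec [-2.000e-04  4.000e-04  2.898e-01] shift after turn [ 0.4204  0.0072 -0.2175]
[-0.1043266   0.78881709  5.10963968]
```

Emit:
{"api": "play_rows", "payload": {
  "moves": [0,0,-0.02,0,0,0,1,0,0,-0.04,0,0,0,1,0,0,-0.05,0,0,0,1,0,0,-0.055,0,0,0,1,0,0,-0.053,0,0,0,1,0,0,0,0,0,0.145,1,0,0,0,0,0,0.145,1,0.045,0.0008,0,0,0,0,1,0.047,0.0008,0,0,0,0,1,0.047,0.0008,0,0,0,0,1,0.047,0.0008,0,0,0,0,1,0.047,0.0008,0,0,0,0,1,0.047,0.0008,0,0,0,0,1,0.047,0.0008,0,0,0,0,1,0.047,0.0008,0,0,0,0,1,0.046,0.0008,0,0,0,0,1,0,0,0,0,0,0,1,0,0,0,0,0,0,1]
}}

```text
time_s: 21.92
ee_pos: [0.5446, 0.1393, 0.2404]
eef_rot: [-2.175, -2.267, 0.002]
ft_force: [0.1, 0.4, -2.1]
width: 0.0131
finger_force: 58.9
```

Run:
```python
from h import *
p,d,s=shot('wrist','w10');P=cloud('wrist','w10');print(s['width'],s['finger_force'],s['ft_force'])
cv2.imwrite('pics/w10b.png',cv2.resize(p[:,:,::-1],(640,480)))
R=Ro.from_rotvec(s['eef_rot']).as_matrix();T=(P-s['ee_pos'])@R
m=(T[...,2]>-.004)&(T[...,2]<.013)&(abs(T[...,0])<.1)&(abs(T[...,1])<.045);t=T[m]
print(len(t),cv2.minAreaRect(t[:,:2].astype(np.float32)),t.min(0),t.max(0),np.median(t,0))
A=np.c_[t[:,:2],np.ones(len(t))];print('plane',np.linalg.lstsq(A,t[:,2],rcond=None)[0])
m=(P[...,2]>.152)&(P[...,2]<.165)&(abs(P[...,0]-.541)<.012)&(abs(P[...,1]-.246)<.012);print(m.sum(), cv2.minAreaRect(P[m][:,:2].astype(np.float32)) if m.sum()>5 else '')
to(.5412,.2461,.24,92.35)
```

```text
0.013133169160942955 58.86465311050415 [ 0.06179711  0.35408299 -2.1171459 ]
24516 ((0.003265656530857086, -0.00023581460118293762), (0.0646340623497963, 0.15651610493659973), 89.84282684326172) [-0.07499178 -0.03275988 -0.00399722] [0.08149655 0.03205382 0.00727403] [ 0.04690034 -0.00055054  0.00450663]
plane [ 0.00214169 -0.00029448  0.00438939]
204 ((0.5413212776184082, 0.2457481473684311), (0.011125155724585056, 0.011590469628572464), 2.641843318939209)
pos [0.5448 0.1385 0.2402] yaw 92.29 tilt [-0.0012 -0.001 ] shift now [1.076e-01 7.000e-04 1.000e-04]
 turn rotvec [-0.0012  0.001  -0.0011] shift after turn [0.1076 0.0008 0.0002]
```

View pics/w10b.png

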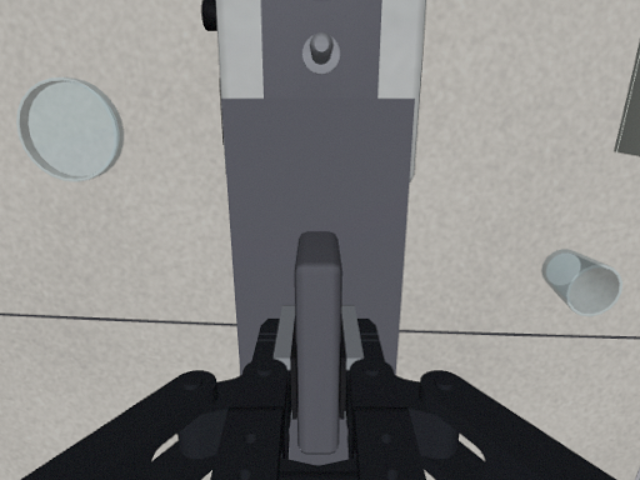

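Cover held squarely, far edge at row 98; the pin shows at (320,45).

Emit:
{"api": "play_rows", "payload": {
  "moves": [0.035,0.0004,0,-0.001,0.001,-0.001,1,0.036,0.0003,0,0,0,0,1,0.0354,0.0003,0,0,0,0,1,0,0,0,0,0,0,1,0,0,0.025,0,0,0,1,0,0,0.022,0,0,0,1,0,0,0,0,0,0,1,0,0,0,0,0,0,1]
}}

```text
time_s: 22.98
ee_pos: [0.5421, 0.2453, 0.1939]
eef_rot: [-2.176, -2.266, -0.002]
ft_force: [-0.1, -0.7, -1.8]
width: 0.0133
finger_force: 58.7
```

Run:
```python
from h import *
s=r.state();print(s['ft_force']); R=Ro.from_euler('z',92.35,degrees=True).as_matrix()@np.diag([1,-1,-1.])
c=np.array([.5412,.2459,.1694])-R@[.0012,-.0003,0];print(c);to(*c,92.35)
```

```text
[-0.08070063 -0.70286698 -1.78964046]
[0.54154895 0.24471331 0.1694    ]
pos [0.5421 0.2453 0.1939] yaw 92.31 tilt [0.0008 0.0011] shift now [-0.0006 -0.0006  0.0245]
 turn rotvec [ 0.0008 -0.0011 -0.0006] shift after turn [-0.0006 -0.0006  0.0245]
```

Within tolerance (1.5 mm radial play); lower partway with a small correction.

Emit:
{"api": "play_rows", "payload": {
  "moves": [-0.0005,-0.0005,0.005,0,0,0,1,0,0,0.006,0,0,0,1,0,0,0.006,0,0,0,1,0,0,0,0,0,0,1,0,0,0,0,0,0,1]
}}

```text
time_s: 23.6
ee_pos: [0.5409, 0.2458, 0.176]
eef_rot: [-2.174, -2.267, -0.001]
ft_force: [0.1, -0.1, -2.1]
width: 0.0132
finger_force: 58.9
```

Run:
```python
from h import *
to(.5415,.2447,.1694,92.35)
```

```text
pos [0.5409 0.2458 0.176 ] yaw 92.41 tilt [-0.0001  0.001 ] shift now [-0.0011  0.0005  0.0066]
 turn rotvec [-0.0001 -0.001   0.001 ] shift after turn [-0.0011  0.0005  0.0066]
```

Emit:
{"api": "play_rows", "payload": {
  "moves": [-0.0006,0.0003,0.003,0,0,0,1,0,0,0.0035,0,0,0,1,0,0,0,0,0,0,1,0,0,0,0,0,0,1]
}}

```text
time_s: 24.1
ee_pos: [0.5413, 0.2451, 0.1696]
eef_rot: [-2.174, -2.267, -0.001]
ft_force: [0.3, -0.1, -2.0]
width: 0.0129
finger_force: 59.1
```

Emit:
{"api": "play_rows", "payload": {
  "moves": [0,0,0.002,0,0,0,1,0,0,0,0,0,0,1,0,0,0,0,0,0,1]
}}

```text
time_s: 24.48
ee_pos: [0.5413, 0.2451, 0.1678]
eef_rot: [-2.174, -2.267, -0.001]
ft_force: [-2.2, -1.9, 4.2]
width: 0.0133
finger_force: 60.0
```

Emit:
{"api": "play_rows", "payload": {
  "moves": [0,0,0.002,0,0,0,1,0,0,0,0,0,0,1,0,0,0,0,0,0,1]
}}

```text
time_s: 24.85
ee_pos: [0.5413, 0.2451, 0.1658]
eef_rot: [-2.174, -2.267, -0.001]
ft_force: [-1.4, -2.0, 5.2]
width: 0.013
finger_force: 60.1
```

Emit:
{"api": "play_rows", "payload": {
  "moves": [0,0,0.0015,0,0,0,1,0,0,0.0015,0,0,0,1,0,0,0,0,0,0,1,0,0,0,0,0,0,1,0,0,0,0,0,0,1]
}}

```text
time_s: 25.48
ee_pos: [0.5413, 0.2451, 0.163]
eef_rot: [-2.174, -2.267, -0.002]
ft_force: [-2.5, -2.5, 8.3]
width: 0.0131
finger_force: 60.4
```

Run:
```python
from h import *
s=r.state();print(s['ft_force'],s['torque']);to()
for n in('top','scene'):
    shot(n,n+'E');P=cloud(n,n+'E');P0=cloud(n,n)
    for nm,C in(('after',P),('before',P0)):
        # cover top slab / block top heights
        u=(C-[.5412,.246,0])@Ro.from_euler('z',2.35,degrees=True).as_matrix()
        def med(lo,hi,cx): 
            m=(u[...,2]>lo)&(u[...,2]<hi)&cx; return m.sum(),np.median(u[m],0).round(4) if m.any() else None
        print(n,nm,'slab',med(.15,.18,(abs(u[...,0])<.04)&(abs(u[...,1])<.085)),'walltop',med(.13,.15,(abs(u[...,0])<.025)&(abs(abs(u[...,1])-.075)<.006)),'block',med(.095,.118,(abs(u[...,0])<.034)&(abs(u[...,0])>.026)&(abs(u[...,1])<.08)))
    m=(C[...,2]>0)
p=np.load('pics/sceneE.npz')['p'];cv2.imwrite('pics/e.png',cv2.resize(p[150:320,230:400,::-1],(600,600),interpolation=cv2.INTER_CUBIC))
```

```text
[-2.5326826  -2.46891305  8.30486419] [-0.53702433  0.5142577  -0.00911723]
pos [0.5413 0.2451 0.163 ] yaw 92.4 tilt [0.0004 0.001 ] shift now [0. 0. 0.]
top after slab (np.int64(421), array([ 0.0072, -0.057 ,  0.159 ])) walltop (np.int64(21), array([-0.0035, -0.0795,  0.1417])) block (np.int64(20), array([-0.0306, -0.0756,  0.1041]))
top before slab (np.int64(26), array([-0.0045, -0.0018,  0.1518])) walltop (np.int64(176), array([-0.0003,  0.0695,  0.1465])) block (np.int64(312), array([-0.0269,  0.0028,  0.1109]))
scene after slab (np.int64(796), array([0.0129, 0.0228, 0.1571])) walltop (np.int64(2), array([-0.0055,  0.0806,  0.1452])) block (np.int64(119), array([ 0.0297, -0.0024,  0.1031]))
scene before slab (np.int64(12), array([0.0062, 0.0043, 0.1552])) walltop (np.int64(84), array([0.0021, 0.0725, 0.1456])) block (np.int64(197), array([ 0.0275, -0.0006,  0.1086]))
```

View pics/e.png

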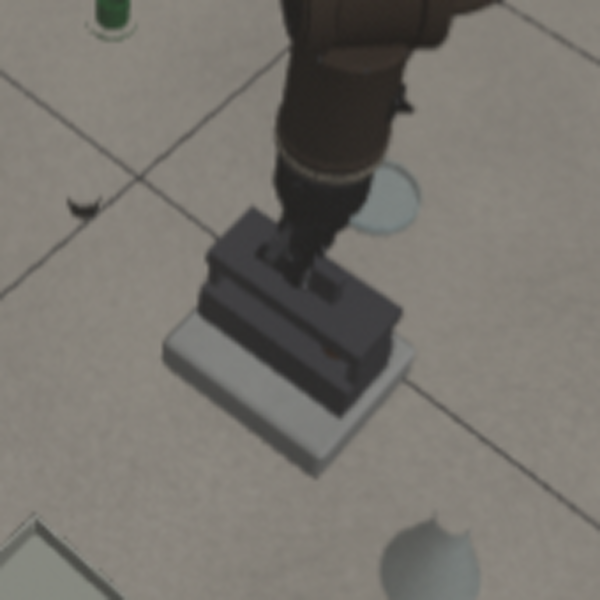

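The cover lies flat on both walls and the carrier has sunk about 6 mm (block top 110 → 104 mm, slab top at 159 mm). Handing in.

```bash
python3 -c "
from h import *
print(r.job_done())"
```

```text
the job is handed in; nothing more can be done
None
```

The job is handed in at about 25 s of the 72 s allowed: both vials stand in their holes, the cover lies flat on both end walls over the pin, and the gripper is still holding it down with the carrier sunk about 6 mm by depth measurement. The judge's verdict was not returned.

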